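# Rehang the lift-off door of a beam enclosure

### The arm

A 6-joint arm with a two-finger parallel gripper is mounted at the origin on a cart in front of the work surface, level with it; the furniture and walls round the work are solid. World frame = base frame: x ahead of the robot, y to its left, z up, the work surface at z = 0. Lengths are in mm, angles in rad, forces in N, time in s.
With the tool pointing down it reaches from about 350 to 775 mm from the base axis. Payload 7.3 kg.
Tool frame: the origin (TCP) lies midway between the tips of the shut fingers; the grasp point (between the pads) lies 19 mm behind it; z points along the fingers, y is the line along which they close (so a half turn about z gives the same grasp; the last joint's range is limited). The gripper opens to 92 mm and grips with 3 to 60 N. Pads are 19 mm wide; open, the fingers measure 130 mm over their backs; the gripper's body (75 mm by 190 mm) begins 47 mm behind the grasp point.
Start: joints at [1.165, 0.342, 1.524, -0, 1.275, -0.146], TCP at [134.851, 507.408, 197.941] pointing down, gripper open.
Joint ranges: [-2.53, 2.53], [-0.77, 2.02], [0.04, 2.7], [-1, 4.14], [0.28, 2.66], [-3.11, 3.11]. Speed limits (rad/s): [2.57, 2.57, 3.14, 3.14, 3.14, 3.14].

### API

Orientations are given as [roll, pitch, yaw] about the fixed x, y, z axes, in that order (R = Rz(yaw) Ry(pitch) Rx(roll)).
In Python, from plant import bot gives the robot as it stands.
- The arm moves only by the tool jog_arm, never from a script. Its arguments are lists of equal length, an entry for each row: "dp": the shift along the tool's x, y, z in m, a list of three; "twist": the turn about the tool's z in degrees. A call has 1 to 10 rows; each row shifts and turns the commanded pose from where the row before left it, along the tool's axes as they then stand; what a row does not reach is not made up. A row lasts 1/8 s, in which the tool goes at most 62.5 mm and 10.7 degrees, less where a joint would pass 70% of its speed; a pose out of reach is approached as far as the arm can. A call is refused whole if a number of a shift passes 0.0625 or a number of a turn 10.7, either way. A call with a gripper value outside its range is refused whole. "jaw" is the finger opening in m, from 0 to 0.0918, set as the call begins (left out, the last holds). The fingers move at their own pace and stop on an object; the grip force is fixed at half the most. Time passes only in rows, so rows that do not move let the fingers close. It gives the time, the measured TCP pose, the force, the opening and the grip force at its end, in the units of the state.
- bot.get_obs(): the state, without advancing time (a new reading comes with each control period).
- bot.capture(name): name is "side" or "top" or "wrist"; returns the picture (384x512x3 uint8, blue, green, red); there is no depth.
- bot.camera_params(name): a dict with "fx", "fy", "cx", "cy" (pixels), "k1" (the pictures are not rectified: a ray, as slopes to the right and down, at radius r is drawn at 1 + k1 r^2 times it, then the intrinsics apply), "R" (3x3) and "t" (3): a world point X has camera coordinates R X + t. Camera axes: x right, y down, z forward; pixel columns grow to the right and rows downward; lengths in mm; the calibration is good to about 2 mm. A picture is of the moment at which its call begins: read the wrist's pose just before it. camera_params takes no time and is no camera call; for the wrist camera it gives the pose at the moment of the call.
- bot.close_job(): hands the job in; it is judged then, once.
Trained networks look in the newest picture that a camera, given by its name, has taken for a name from the list of things; names that differ only in an ending like _2 or _b are one class to them, and where a whole thing is asked for, a point or a joint stands for the part that bears it (a point fixed in the world has none). Each returns a list of dicts, best first, with "confidence" (0 to 1); they miss things now and then, are a little off and sometimes report something else, mostly with a low value. They report only what shows in the picture. A call takes as long as a camera call.
- bot.find_in(camera, label): "bbox" ([centre column, centre row, width, height] in pixels, round what is visible of it).
- bot.masks_of(camera, label): "pixels" (384x512 bool, what is visible of it) and "bbox" ([centre column, centre row, width, height] in pixels, round what is visible of it).
The state is a dict: "time": time; "joint_positions": joint angles; "dq": joint speeds; "tau": joint torques, N m; "tool_pos": TCP position; "tcp_rot": TCP orientation; "contact_force": force on the tool from outside, world axes, zero at the start; "moment": the same for the moment, N m; "grip_width": finger opening in mm; "finger_force": force on a finger pad.
Only numpy, scipy, OpenCV 4.12 (cv2) and the standard library are available. Lean on these libraries where they do the work, as an engineer would, in place of code of your own. Each camera call takes 0.05 s, during which the arm holds its last target. There are 200 camera calls.

### The job

Put the door leaf back on the small beam enclosure: lift it out of its slotted stand, feel for the two hinge pins and lower both knuckles fully home on them with the door standing open, and let go. Then swing the door shut against its rubber strike. Never force it (keep below 25 N), for the optics inside are aligned, and leave the tin, the optic box and the vial where they stand.

Things in the scene. Friction and masses are not known exactly. Their poses are not given: they have to be found in the camera images.
- leaf: Loose door leaf, 0.2 to 0.4 kg: upright aluminium plate 6 mm thick (x), 102 wide (y), 135 high (z); grip rail along its top edge, 10 mm thick, 56 long, 18 high. Origin: centre of the rail, 141 mm above the plate's lower edge, 22 mm hinge-wards of the plate's middle. -x is its outer face, +y its hinge side. Starts upright in the stand, lower edge 8 mm above the table; may lean by 2 degrees.
- leaf_knuckle (a point): Point on the leaf: axis of its two upright steel knuckles (tubes 24 mm long, bore 11, outside 17, open at both ends; hard pressing there turns the leaf in the fingers), at the lower mouth of the lower one: 47 mm along +y and 126 mm below the leaf's origin. The upper knuckle's mouth is 85 mm higher. The plate's edge is 18 mm short of this axis. Axes as the leaf's.
- leaf_edge (a point): Point on the leaf: middle of its free edge, half-way through its thickness: 73 mm along -y and 73.5 mm below the leaf's origin.
- stand: Fixed black slotted stand, 70 x 84 x 44 mm, slot 7.5 mm wide and 36 mm deep; the leaf comes out straight up. Origin at the table, about 18 mm along -y from below the leaf's origin; axes as those of the leaf in it.
- enclosure: Fixed beam enclosure, 100 mm deep (x), 140 wide (y), 145 high, open towards its -x side. Origin at the table under its middle. Hinge at the front corner on its +y side. The shut leaf has axes parallel to the enclosure's; opened by an angle a it has turned by -a about z, free edge out towards -x. Hang it 0.6 to 1.7 rad open.
- pin_nominal (a point): Fixed to the enclosure: upright axis of the hinge's eccentric rod, at the top of its lower collar, where the lower knuckle rests (33 mm above the table). Both pins stand on this rod, one above the other, 4 mm off this axis, all in one direction that is not known: the rod was turned to adjust the door and clamped. Seated, the leaf's origin is 159 mm and its lower edge 18 mm above the table.
- pin_low_tip (a point): Point on that axis at the height of the lower pin's end, 51 mm above the table. Both pins are greased steel, vertical, 8 mm thick, 18 long, with ends chamfered to 7 mm across. A knuckle slips on when within about 2 mm of the real pin's axis; else it lands on the pin's end, the leaf 18 mm too high. Hung, the leaf swings freely, sags up to 2 degrees and stays where left.
- pin_high_tip (a point): Point on that axis at the height of the upper pin's end, 136 mm above the table. The upper collar (top 118 mm, 22 mm across) and arm (underside 104 mm) reach over the lower pin, so the lower knuckle cannot come down past them: bring the leaf in level from the open front with its knuckles 22 to 40 mm above their seated height, then lower it.
- strike (a point): Fixed to the enclosure: middle of the face of the rubber strip that stops the inner face of the shut leaf near its free edge (70 mm in front of the enclosure's middle).
- keeper (a point): Fixed to the enclosure: underside of the steel keeper lip (20 mm wide) that stands over the free corner of the shut leaf, 4 mm above the seated plate (157 mm above the table). So the leaf can be hung only while open, and shuts only if fully down.
- screw_tin_mid (a point): Bystander: round tin, 59 mm across, 23 mm high; its centre.
- optic_box_mid (a point): Bystander: small optic box, 40 x 40 x 20 mm, with a clear lid; its centre.
- vial_mid (a point): Bystander: small glass vial with a black cap, 22 mm across, 52 mm high, standing; its centre.

How it is judged:
By the outcome, as a careful person would: the job done as asked, in the order asked, and still so for the second after the job is handed in, with the robot touching nothing.
It also fails if it takes over 72 s, if anything falls off the work surface, if the arm or the gripper's body presses on something with over 40 N, if the wrist force passes 120 N, or if a joint passes its speed limit or range.

## Working session

There is one attempt and no reset: what is moved stays moved. The work goes in short steps, Python scripts to look and compute and a tool call to move; the robot and the scene stay as the last step left them, time stands still between calls to the robot, and variables do not carry over. Pictures are saved under pics/ and viewed, at most 10 in all, crops included, and the job is handed in when it is done.

Besides the shell and the picture viewer there is one more tool, called after "Call:" by a JSON object that holds its "fn" and its "kwargs". jog_arm: Moves the arm, as the interface text tells. Its arguments: {"type":"object","properties":{"dp":{"type":"array"},"twist":{"type":"array"},"jaw":{"type":"number"}},"required":["dp","twist"]}

```bash
mkdir -p pics; ls
cat > h.py <<'E'
import numpy as np, cv2
from plant import bot
def params(c):
    p=bot.camera_params(c); return p,np.array(p["R"]),np.array(p["t"])
def ray(c,uv):
    p,R,t=params(c)
    d=np.array([(uv[0]-p["cx"])/p["fx"],(uv[1]-p["cy"])/p["fy"]]); s=d.copy()
    for _ in range(20): s=d/(1+p["k1"]*(s@s))
    v=R.T@np.array([s[0],s[1],1.]); return -R.T@t, v
def at_z(c,uv,z):
    o,v=ray(c,uv); return o+v*(z-o[2])/v[2]
def proj(c,X):
    p,R,t=params(c); q=R@np.asarray(X,float)+t; s=q[:2]/q[2]; s=s*(1+p["k1"]*(s@s))
    return np.array([p["fx"]*s[0]+p["cx"],p["fy"]*s[1]+p["cy"]])
def tri(obs):
    A=np.zeros((3,3));b=np.zeros(3)
    for c,uv in obs:
        o,v=ray(c,uv); v=v/np.linalg.norm(v); M=np.eye(3)-np.outer(v,v); A+=M; b+=M@o
    return np.linalg.solve(A,b)
E
python3 - <<'E'
from h import *
ims=[]
for c in ("side","top","wrist"):
    im=bot.capture(c); cv2.imwrite(f"pics/{c}0.png",im); p,R,t=params(c); print(c,(-R.T@t).round(),R[2].round(2),p["fx"])
    for l in ("leaf","stand","enclosure","strike","keeper","pin_high_tip","pin_low_tip","leaf_knuckle","screw_tin_mid","optic_box_mid","vial_mid"):
        for d in bot.find_in(c,l)[:1]: print(l,np.round(d["bbox"]),round(d["confidence"],2))
E
```

```text
pics
side [ -88. -872.  956.] [ 0.44  0.65 -0.62] 489.19921074648727
leaf [218. 185.  39.  48.] 0.78
stand [221. 208.  26.  21.] 0.93
enclosure [318. 237.  76.  85.] 0.9
strike [318. 241.  80.  84.] 0.66
keeper [320. 239.  75.  86.] 0.92
pin_high_tip [319. 236.  79.  84.] 0.73
pin_low_tip [318. 240.  73.  85.] 0.89
leaf_knuckle [218. 188.  44.  51.] 0.59
screw_tin_mid [170. 182.  18.  18.] 0.68
vial_mid [374. 288.   8.  18.] 0.68
top [ 241.   16. 1362.] [ 0.21 -0.   -0.98] 456.2671404685216
leaf [205. 209.  14.  51.] 0.87
stand [208. 218.  23.  26.] 0.81
enclosure [316. 166.  53.  58.] 0.7
strike [316. 166.  58.  58.] 0.58
keeper [316. 166.  60.  56.] 0.87
pin_high_tip [316. 168.  58.  58.] 0.69
pin_low_tip [317. 166.  59.  51.] 0.81
leaf_knuckle [318. 167.  62.  56.] 0.63
screw_tin_mid [146. 235.  22.  21.] 0.55
optic_box_mid [167. 190.  14.  14.] 0.53
wrist [ 57. 528. 385.] [ 0.28 -0.08 -0.96] 341.25940120376094
```

Run:
```python
from h import *
s=cv2.imread("pics/side0.png"); t=cv2.imread("pics/top0.png")
a=cv2.resize(s[150:330,150:410],None,fx=3,fy=3,interpolation=cv2.INTER_CUBIC)
b=cv2.resize(t[120:270,125:375],None,fx=3.2,fy=3.2,interpolation=cv2.INTER_CUBIC)
cv2.imwrite("pics/sc.png",a); cv2.imwrite("pics/tc.png",b)
for c,uv,z in [("top",(208,218),44),("top",(205,209),150),("top",(316,166),145),("side",(218,185),80),("side",(318,237),72),("side",(170,182),12),("side",(374,288),26),("top",(167,190),10),("top",(146,235),12)]: print(c,uv,at_z(c,uv,z).round())
```

```text
top (208, 218) [452. 157.  44.]
top (205, 209) [460. 153. 150.]
top (316, 166) [ 572. -153.  145.]
side (218, 185) [480. 170.  80.]
side (318, 237) [ 590. -168.   72.]
side (170, 182) [402. 351.  12.]
side (374, 288) [ 622. -355.   26.]
top (167, 190) [547. 284.  10.]
top (146, 235) [412. 345.  12.]
```

View pics/sc.png

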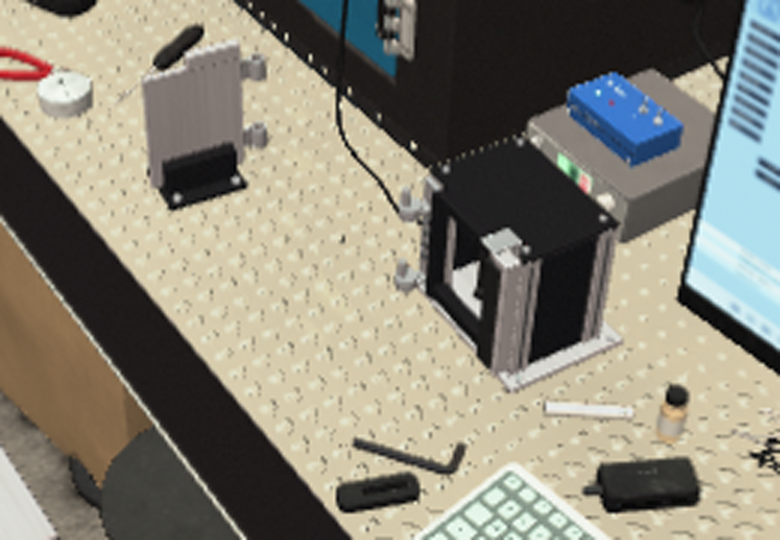

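View pics/tc.png

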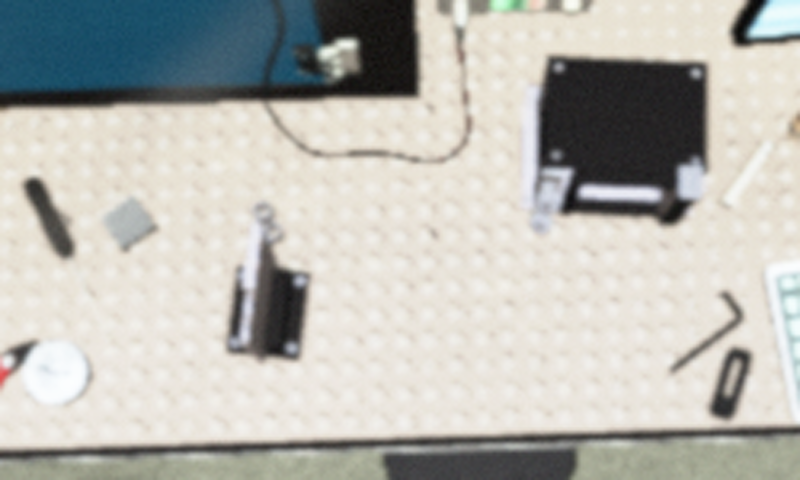

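The side view shows the leaf in the stand with its knuckles away from the robot, at crop (255,70) and (255,135). The enclosure opens towards the robot, with pins at (410,205) and (405,275) and the keeper at (505,243). In the top view the leaf runs along world x, the hinge is at (550,195), and the tin, box and vial are well clear.

```bash
cat >> h.py <<'E'
from scipy.spatial.transform import Rotation as Ro
def pose():
    o=bot.get_obs(); return np.array(o["tool_pos"],float),Ro.from_euler("xyz",o["tcp_rot"]).as_matrix(),o
def plan(target,yawy=None):
    """tool-frame shift (mm) to target; twist deg to bring tool y to world heading yawy (mod 180)"""
    p,R,o=pose(); d=R.T@(np.asarray(target,float)-p)
    tw=None
    if yawy is not None:
        w=np.array([np.cos(yawy),np.sin(yawy),0]); l=R.T@w; tw=np.degrees(np.arctan2(-l[0],l[1])); tw=(tw+90)%180-90
    print("p",p.round(1),"shift",d.round(1),"twist",tw,"F",np.round(o["contact_force"],1),"t",o["time"])
E
python3 - <<'E'
from h import *
p,R,o=pose(); print(R.round(3),o["tcp_rot"]); plan([370,155,230],-np.pi/2)
P,Rc,t=params("wrist"); print("cam in tool",R.T@(-Rc.T@t-p), (R.T@Rc.T).round(3))
E
```

```text
[[-0.966  0.257  0.   ]
 [ 0.257  0.966  0.   ]
 [-0.     0.    -1.   ]] [3.14147402e+00 3.17213994e-05 2.88176626e+00]
p [134.9 507.4 197.9] shift [-317.8 -280.2  -32.1] twist -14.886955994193016 F [ 0.2  0.1 -1.2] t 1.8
cam in tool [ 8.03476829e+01 -1.54133736e-01 -1.87205093e+02] [[-0.    -0.956 -0.293]
 [ 1.    -0.    -0.001]
 [ 0.    -0.293  0.956]]
```

Call:
{"fn": "jog_arm", "kwargs": {"dp": [[-0.035, -0.027, -0.01], [-0.035, -0.027, -0.01], [-0.035, -0.027, -0.01], [-0.035, -0.027, -0.01], [-0.035, -0.027, -0.01], [-0.035, -0.027, 0], [-0.035, -0.027, 0], [-0.035, -0.027, 0], [-0.035, -0.028, 0], [-0.031, -0.028, 0]], "twist": [0, 0, 0, 0, 0, 0, 0, 0, -7.4, -7.5]}}

```text
time: 3.05
tool_pos: [404.4, 157.5, 248.1]
tcp_rot: [3.141, 0.001, -3.137]
contact_force: [0.3, 0.7, 1.1]
grip_width: 91.8
finger_force: 0.0
```

Call:
{"fn": "jog_arm", "kwargs": {"dp": [[0, 0, 0], [0, 0, 0]], "twist": [0, 0]}}

```text
time: 3.3
tool_pos: [403.3, 159.1, 247.8]
tcp_rot: [3.141, -0.001, 3.14]
contact_force: [0.1, -0.1, 0.0]
grip_width: 91.8
finger_force: 0.0
```

Run:
```python
from h import *
plan([460,155,130],-np.pi/2)
im=bot.capture("wrist"); cv2.imwrite("pics/w1.png",im)
for l in ("leaf","stand","leaf_knuckle","leaf_edge"):
    for d in bot.masks_of("wrist",l)[:1]:
        m=d["pixels"].astype(np.uint8); c=max(cv2.findContours(m,0,2)[0],key=cv2.contourArea)
        print(l,round(d["confidence"],2),np.round(d["bbox"]),cv2.approxPolyDP(c,3,True)[:,0].tolist())
print(bot.camera_params("wrist"))
```

```text
p [403.3 159.1 247.8] shift [-56.8  -4.1 117.8] twist -0.08659144526581031 F [ 0.1 -0.1  0. ] t 3.3
leaf 0.74 [259. 220.  27. 119.] [[268, 161], [263, 163], [254, 244], [247, 253], [252, 278], [262, 277], [267, 250], [265, 228], [271, 199]]
leaf_knuckle 0.7 [260. 222.  31. 116.] [[267, 162], [261, 172], [254, 242], [247, 251], [252, 278], [262, 276], [271, 194]]
leaf_edge 0.89 [261. 223.  23. 119.] [[267, 161], [263, 163], [254, 244], [248, 250], [254, 278], [262, 276], [267, 249], [264, 235], [271, 193]]
{'fx': 341.25940120376094, 'fy': 341.25940120376094, 'cx': 260.9644433299916, 'cy': 192.8027971456939, 'k1': -0.031161433667828493, 'R': array([[-1.09782892e-03,  9.99999318e-01, -3.97336643e-04],
       [ 9.56192143e-01,  1.16605151e-03,  2.92737468e-01],
       [ 2.92737732e-01, -5.85545175e-05, -9.56192772e-01]]), 't': array([-159.08147503, -436.30183051,  321.65862183])}
```

View pics/w1.png

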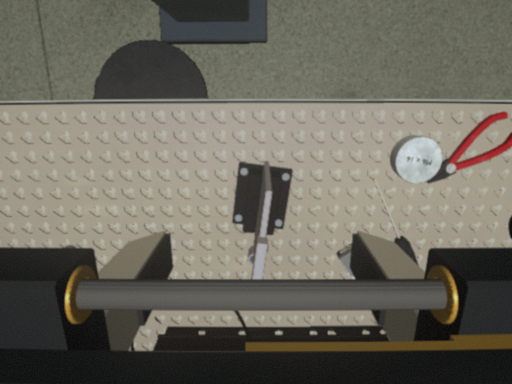

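The wrist view has image down as +x. The leaf runs from its free end at (267,165) past the rail at (267,195), and passes under the gripper bar at (258,280). The stand's plate spans about (234..292, 163..232). I'll back off to see the whole rail.

Call:
{"fn": "jog_arm", "kwargs": {"dp": [[0.025, 0, 0], [0.025, 0, 0], [0.015, 0, 0], [0, 0, 0], [0, 0, 0]], "twist": [0, 0, 0, 0, 0]}}

```text
time: 4.18
tool_pos: [339.4, 159.0, 248.1]
tcp_rot: [3.141, 0.001, -3.141]
contact_force: [-0.1, 0.4, 0.0]
grip_width: 92.0
finger_force: 0.0
```

Run:
```python
from h import *
plan([460,155,130],-np.pi/2)
im=bot.capture("wrist"); cv2.imwrite("pics/w2.png",im)
P,R,t=params("wrist"); np.savez("w2cam.npz",R=R,t=t)
cv2.imwrite("pics/w2c.png",cv2.resize(im[205:325,190:330],None,fx=5,fy=5,interpolation=cv2.INTER_CUBIC))
```

```text
p [339.4 159.  248.1] shift [-120.5   -4.1  118.2] twist 0.021344421593738616 F [-0.1  0.4  0. ] t 4.175
```

View pics/w2c.png

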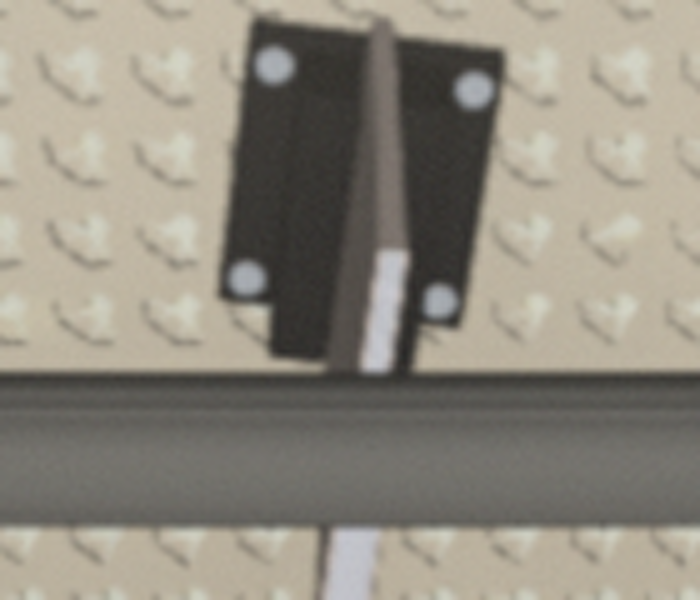

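Run:
```python
from h import *
f=lambda u,v,z: at_z("wrist",(190+u/5-.4,205+v/5-.4),z)
a,b,c,d=f(391,252,143),f(376,370,143),f(352,530,158),f(345,598,158)
print(a,b,c,d)
for z in (0,8): 
  q=np.array([f(u,v,z) for u,v in((257,18),(503,50),(460,327),(220,298))]); print(z,q.round(1).tolist(),q.mean(0), [np.degrees(np.arctan2(*(q[j]-q[i])[[1,0]])).round(2) for i,j in((0,3),(1,2),(0,1),(3,2))],np.linalg.norm(q[1]-q[0]),np.linalg.norm(q[3]-q[0]))
print(f(381,20,8), [np.degrees(np.arctan2(*(j-i)[[1,0]])).round(2) for i,j in((a,b),(a,c),(a,d),(b,d))])
h=np.array([(s,) for s in [0]])
for cam in ("side","top"):
  for X in (a,d): print(cam,proj(cam,X))
```

```text
[410.29392888 165.40942508 143.        ] [435.77690193 162.64564235 143.        ] [461.46272581 158.00058625 158.        ] [476.99557609 156.62946139 158.        ]
0 [[414.1, 131.8, 0.0], [423.4, 198.6, 0.0], [508.3, 188.5, 0.0], [499.0, 119.8, 0.0]] [461.19416594 159.68076746   0.        ] [np.float64(-8.1), np.float64(-6.83), np.float64(82.13), np.float64(82.28)] 67.4216422181672 85.67224857581668
8 [[411.3, 132.3, 8.0], [420.4, 197.9, 8.0], [503.7, 187.9, 8.0], [494.6, 120.5, 8.0]] [457.4765744  159.66964217   8.        ] [np.float64(-8.1), np.float64(-6.83), np.float64(82.13), np.float64(82.28)] 66.18211884802236 84.09719417505086
[411.85445002 165.27767723   8.        ] [np.float64(-6.19), np.float64(-8.24), np.float64(-7.5), np.float64(-8.3)]
side [196.75984486 176.03245073]
side [218.29224761 165.89907248]
top [200.95067397 227.78374986]
top [203.43177791 202.2766854 ]
```

Call:
{"fn": "jog_arm", "kwargs": {"dp": [[-0.029, -0.001, 0], [-0.029, -0.001, 0], [-0.029, -0.001, 0.0], [-0.029, 0, 0.0], [-0.0255, 0, 0.0], [0, 0, 0.02], [0, 0, 0.02], [0, 0, 0.02], [0, 0, 0], [0, 0, 0]], "twist": [0, 0, 0, 0, 0, 7.6, 0, 0, 0, 0]}}

```text
time: 5.48
tool_pos: [480.9, 155.9, 188.5]
tcp_rot: [3.141, 0.001, 3.009]
contact_force: [0.2, -1.0, 0.6]
grip_width: 91.5
finger_force: 0.0
```

Run:
```python
from h import *
plan([481,156,130],np.radians(82.4))
```

```text
p [480.9 155.9 188.5] shift [-0.   0.1 58.5] twist 0.004090151566785494 F [ 0.2 -1.   0.6] t 5.475
```

Call:
{"fn": "jog_arm", "kwargs": {"dp": [[0, 0, 0.02], [0, 0, 0.02], [0, 0, 0.0185], [0, 0, 0], [0, 0, 0]], "twist": [0, 0, 0, 0, 0]}}

```text
time: 6.1
tool_pos: [481.1, 156.0, 130.6]
tcp_rot: [3.141, 0.002, 3.009]
contact_force: [-0.6, -0.0, 0.9]
grip_width: 92.0
finger_force: 0.0
```

Call:
{"fn": "jog_arm", "kwargs": {"dp": [[0, 0, 0], [0, 0, 0], [0, 0, 0], [0, 0, 0], [0, 0, 0], [0, 0, 0], [0, 0, 0], [0, 0, 0]], "twist": [0, 0, 0, 0, 0, 0, 0, 0], "jaw": 0.0}}

```text
time: 7.1
tool_pos: [480.2, 155.9, 129.4]
tcp_rot: [3.142, -0.0, 3.009]
contact_force: [-0.2, -0.6, 0.1]
grip_width: 16.5
finger_force: 0.0
```

Call:
{"fn": "jog_arm", "kwargs": {"dp": [[0, 0, 0], [0, 0, 0], [0, 0, 0], [0, 0, 0]], "twist": [0, 0, 0, 0]}}

```text
time: 7.6
tool_pos: [480.3, 156.0, 129.6]
tcp_rot: [3.141, 0.0, 3.009]
contact_force: [-0.2, 0.5, 1.5]
grip_width: 0.7
finger_force: 0.8
```

Run:
```python
from h import *
im=bot.capture("wrist"); s=bot.capture("side"); bot_o=bot.get_obs(); print(bot_o["grip_width"],bot_o["finger_force"],bot_o["contact_force"])
a=cv2.resize(im[150:384,150:400],(400,374)); b=cv2.resize(s[100:240,140:290],(400,374),interpolation=cv2.INTER_CUBIC)
cv2.imwrite("pics/g.png",np.hstack([a,b]))
```

```text
0.1358308398492207 0.9455564338713884 [-0.00898956  1.02208876  1.79383601]
```

View pics/g.png

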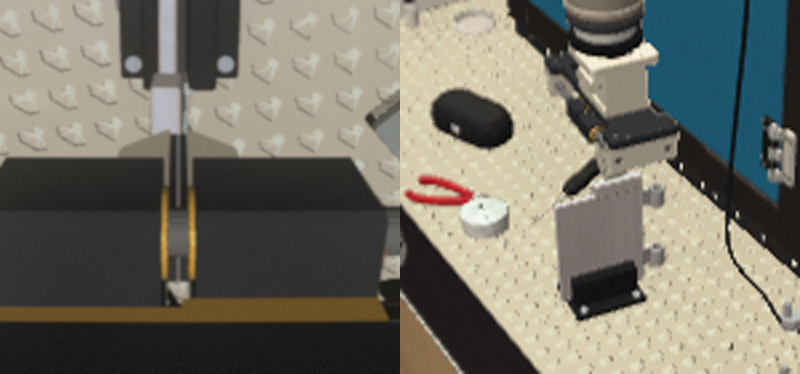

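Run:
```python
from h import *
for z in (120,143,158): print(z,at_z("wrist",(253,197),z).round(1), at_z("wrist",(255,231),z).round(1))
for X in ([481,156,130],[481,156,149],[481,156,158],[453,160,158],[410,165.4,143],[411.9,165,8],[510,152,143]): print(X,proj("wrist",X).round(),proj("side",X).round(1))
im=cv2.imread("pics/g.png"); w=bot.capture("wrist"); s=bot.capture("side"); cv2.imwrite("pics/g2.png",np.hstack([cv2.resize(w[170:290,200:320],(400,400),interpolation=cv2.INTER_CUBIC),cv2.resize(s[140:220,180:260],(400,400),interpolation=cv2.INTER_CUBIC)]))
```

```text
120 [462.3 153.4 120. ] [484.6 151.5 120. ]
143 [455.1 154.9 143. ] [474.8 153.3 143. ]
158 [450.4 155.9 158. ] [468.4 154.4 158. ]
[481, 156, 130] [261. 231.] [220.  173.5]
[481, 156, 149] [261. 245.] [219.7 168.1]
[481, 156, 158] [261. 253.] [219.6 165.6]
[453, 160, 158] [262. 201.] [210.5 167.9]
[410, 165.4, 143] [261. 108.] [196.7 176.1]
[411.9, 165, 8] [261. 102.] [200.3 212.3]
[510, 152, 143] [261. 287.] [229.  167.4]
```

View pics/g2.png

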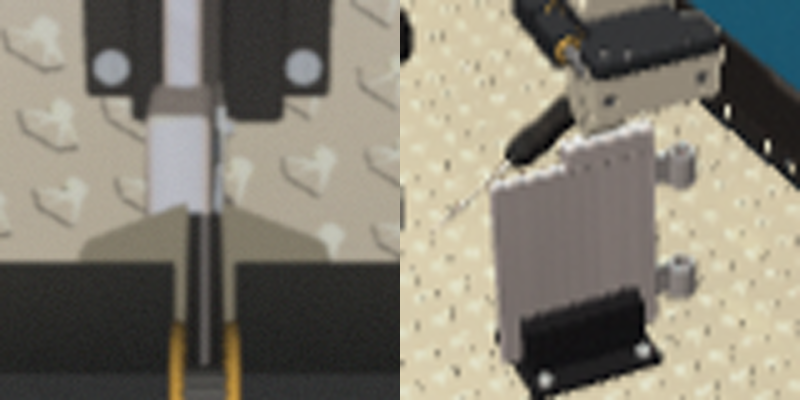

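The fingers shut on nothing. The rail end (left crop, columns 150–215) sits left of the finger seam at 205, and in the side view the leaf hides the tips. I'll lift clear with the jaw shut, then measure again.

Call:
{"fn": "jog_arm", "kwargs": {"dp": [[0, 0, -0.01], [0, 0, -0.01], [0, 0, -0.02], [0, 0, -0.02], [0, 0, -0.02], [0.02, 0, -0.02], [0.02, 0, 0], [0.02, 0, 0], [0, 0, 0], [0, 0, 0]], "twist": [0, 0, 0, 0, 0, 0, 0, 0, 0, 0]}}

```text
time: 9.05
tool_pos: [421.4, 163.8, 229.9]
tcp_rot: [3.141, 0.001, 3.009]
contact_force: [-0.2, -0.5, -0.1]
grip_width: 0.4
finger_force: 0.0
```

Run:
```python
from h import *
w=bot.capture("wrist"); s=bot.capture("side"); p,R,o=pose(); print(p,o["contact_force"])
P,Rc,t=params("wrist"); np.savez("g3.npz",R=Rc,t=t)
cv2.imwrite("pics/w3.png",w); cv2.imwrite("pics/s3.png",s)
for l in ("leaf","stand"):
  for c in ("wrist","side"):
    for d in bot.masks_of(c,l)[:1]:
        m=d["pixels"].astype(np.uint8); k=max(cv2.findContours(m,0,2)[0],key=cv2.contourArea)
        print(c,l,round(d["confidence"],2),np.round(d["bbox"]),cv2.approxPolyDP(k,2.5,True)[:,0].tolist())
cv2.imwrite("pics/g3.png",np.hstack([cv2.resize(w[140:290,200:320],(440,550),interpolation=cv2.INTER_CUBIC),cv2.resize(s[150:225,190:240],(360,550),interpolation=cv2.INTER_CUBIC)]))
```

```text
[421.42493896 163.68444949 229.50763441] [ 0.56927022  0.12140078 -0.18806651]
wrist leaf 0.65 [261. 190.  14.  85.] [[261, 148], [258, 230], [264, 232], [268, 229], [267, 176]]
side leaf 0.71 [217. 188.  44.  43.] [[236, 167], [231, 168], [225, 163], [197, 176], [201, 211], [208, 201], [238, 196], [238, 191], [231, 189], [231, 178], [238, 175]]
wrist stand 0.57 [262. 191.  59.  69.] [[234, 153], [234, 216], [244, 218], [247, 225], [255, 225], [259, 218], [258, 153]]
side stand 0.95 [220. 208.  26.  24.] [[228, 199], [224, 197], [205, 203], [206, 218], [230, 212]]
```

View pics/g3.png

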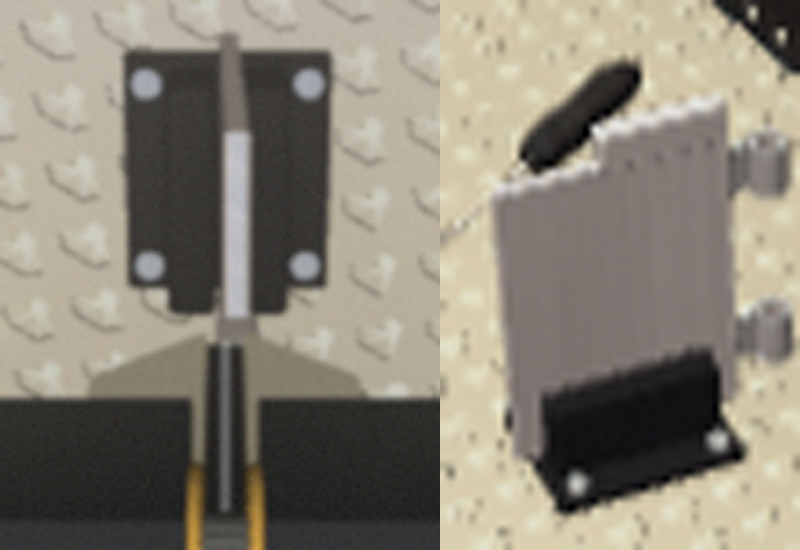

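The leaf still stands in the stand. In the left crop the plate top starts at (237,132) and the rail's end face is at rows 318–340. In the side crop the plate's free top corner is at (497,190) and the rail spans (597,130) to (725,100).

Run:
```python
from h import *
w=lambda u,v:(200+u/3.667-.4,140+v/3.667-.4); s=lambda u,v:(190+(u-440)/7.2-.4,150+v/7.333-.4)
for n,a,b,z in (("corner",w(237,132),s(497,190),143),("railstart_bot",w(237,318),s(602,168),143),("railstart_top",w(237,341),s(597,130),158)):
    X=tri([("wrist",a),("side",b)]); print(n,X.round(1),"wrist@z",at_z("wrist",a,z).round(1),"side@z",at_z("side",b,z).round(1))
print("railend side",at_z("side",s(725,100),158).round(1))
for n,a,b in (("bolt1",(147,84),(0,0)),("b2",(309,84),0),("b3",(306,266),0),("b4",(149,266),0)): print(n,at_z("wrist",w(*a),8).round(1))
print("side bolts",at_z("side",s(578,485),8),at_z("side",s(718,440),8))
```

```text
corner [411.8 167.3 142.3] wrist@z [409.9 167.8 143. ] side@z [413.3 166.5 143. ]
railstart_bot [457.3 161.5 138.9] wrist@z [454.6 161.9 143. ] side@z [455.6 156.6 143. ]
railstart_top [455.7 161.6 157.3] wrist@z [453.9 161.9 158. ] side@z [456.8 161.2 158. ]
railend side [510.4 151.1 158. ]
bolt1 [423.4 137.    8. ]
b2 [430.6 190.4   8. ]
b3 [494.4 182.    8. ]
b4 [487.2 128.    8. ]
side bolts [425.19708778 136.81505621   8.        ] [488.97974709 129.5369696    8.        ]
```

Call:
{"fn": "jog_arm", "kwargs": {"dp": [[-0.02, 0, 0], [-0.02, 0, 0], [-0.022, 0.0023, 0], [0, 0, 0.02], [0, 0, 0.02], [0, 0, 0], [0, 0, 0], [0, 0, 0]], "twist": [0, 0, 0, 0, 0, 0, 0, 0], "jaw": 0.06}}

```text
time: 10.35
tool_pos: [483.0, 158.0, 190.4]
tcp_rot: [3.141, 0.002, 3.009]
contact_force: [-0.1, 0.3, -0.5]
grip_width: 60.2
finger_force: 0.0
```

Run:
```python
from h import *
plan([483,157.9,130],np.radians(82.4)); print(bot.get_obs()["grip_width"])
```

```text
p [483.  158.  190.4] shift [ 0.1 -0.2 60.4] twist 0.015281780974405024 F [-0.1  0.3 -0.5] t 10.35
60.183827403841505
```

Call:
{"fn": "jog_arm", "kwargs": {"dp": [[0, 0, 0.02], [0, 0, 0.02], [0, 0, 0.02], [0, 0, 0], [0, 0, 0]], "twist": [0, 0, 0, 0, 0]}}

```text
time: 10.98
tool_pos: [483.1, 158.1, 130.5]
tcp_rot: [3.141, 0.002, 3.009]
contact_force: [0.0, -0.2, -0.3]
grip_width: 59.7
finger_force: 0.0
```

Call:
{"fn": "jog_arm", "kwargs": {"dp": [[0, 0, 0], [0, 0, 0], [0, 0, 0], [0, 0, 0], [0, 0, 0], [0, 0, 0]], "twist": [0, 0, 0, 0, 0, 0], "jaw": 0.008}}

```text
time: 11.72
tool_pos: [482.5, 157.9, 129.4]
tcp_rot: [3.141, 0.0, 3.009]
contact_force: [0.6, 0.1, 2.0]
grip_width: 9.1
finger_force: 0.7
```

Call:
{"fn": "jog_arm", "kwargs": {"dp": [[0, 0, 0], [0, 0, 0], [0, 0, 0]], "twist": [0, 0, 0], "jaw": 0.0}}

```text
time: 12.1
tool_pos: [482.6, 157.9, 129.5]
tcp_rot: [3.141, 0.0, 3.009]
contact_force: [0.2, 0.6, 1.8]
grip_width: 0.3
finger_force: 0.9
```

Run:
```python
from h import *
w=bot.capture("wrist"); s=bot.capture("side"); o=bot.get_obs(); print(o["grip_width"],o["finger_force"],o["contact_force"],o["moment"])
cv2.imwrite("pics/g4.png",np.hstack([cv2.resize(w[170:290,200:320],(400,400),interpolation=cv2.INTER_CUBIC),cv2.resize(s[140:220,180:260],(400,400),interpolation=cv2.INTER_CUBIC)]))
```

```text
0.22061901611593074 1.0071397852152586 [ 0.39912828 -0.70429487  2.00968535] [-0.11796377  0.00140682  0.02967336]
```

Call:
{"fn": "jog_arm", "kwargs": {"dp": [[0, 0, -0.015], [0, 0, -0.015], [0, 0, 0], [0, 0, 0]], "twist": [0, 0, 0, 0]}}

```text
time: 12.7
tool_pos: [482.4, 157.9, 159.5]
tcp_rot: [3.141, 0.0, 3.009]
contact_force: [-0.3, 0.5, 0.3]
grip_width: 0.2
finger_force: 0.0
```

Call:
{"fn": "jog_arm", "kwargs": {"dp": [[0, 0, 0], [0, 0, 0], [0, 0, 0], [0, 0, 0], [0, 0, 0.01], [0, 0, 0.01], [0, 0, 0.01], [0, 0, 0.01], [0, 0, 0.01], [0, 0, 0]], "twist": [0, 0, 0, 0, 0, 0, 0, 0, 0, 0], "jaw": 0.06}}

```text
time: 13.95
tool_pos: [481.9, 157.8, 108.5]
tcp_rot: [-3.141, -0.002, 3.009]
contact_force: [1.0, -0.2, 0.5]
grip_width: 60.2
finger_force: 0.0
```

Call:
{"fn": "jog_arm", "kwargs": {"dp": [[0, 0, 0], [0, 0, 0], [0, 0, 0], [0, 0, 0], [0, 0, 0], [0, 0, 0], [0, 0, 0]], "twist": [0, 0, 0, 0, 0, 0, 0], "jaw": 0.0}}

```text
time: 14.82
tool_pos: [482.5, 157.7, 109.4]
tcp_rot: [-3.141, 0.0, 3.009]
contact_force: [-0.2, -2.4, 0.9]
grip_width: 10.1
finger_force: 30.0
```

Run:
```python
from h import *
w=bot.capture("wrist"); s=bot.capture("side"); o=bot.get_obs(); print(o["grip_width"],o["finger_force"],o["contact_force"],o["moment"])
cv2.imwrite("pics/w5.png",w); cv2.imwrite("pics/s5.png",s)
for d in bot.masks_of("wrist","leaf")[:1]:
  m=d["pixels"].astype(np.uint8); k=max(cv2.findContours(m,0,2)[0],key=cv2.contourArea); print(cv2.approxPolyDP(k,2,True)[:,0].tolist())
```

```text
10.117781207386974 30.00060260295868 [-0.32005097 -1.16076086  2.00368607] [-0.40163274  0.04693349  0.05999291]
[[260, 101], [254, 109], [255, 178], [254, 201], [250, 208], [249, 259], [252, 278], [270, 275], [270, 240], [273, 229], [271, 208], [265, 197], [266, 108]]
```

Gripped now: 10.1 mm and 30 N, so the real pads sit about 20 mm higher than nominal. Next I lift straight up.

Call:
{"fn": "jog_arm", "kwargs": {"dp": [[0, 0, -0.005], [0, 0, -0.01], [0, 0, -0.01], [0, 0, -0.01], [0, 0, -0.01], [0, 0, -0.01], [0, 0, -0.01], [0, 0, 0], [0, 0, 0], [0, 0, 0]], "twist": [0, 0, 0, 0, 0, 0, 0, 0, 0, 0]}}

```text
time: 16.23
tool_pos: [482.2, 157.9, 174.0]
tcp_rot: [-3.141, -0.001, 3.009]
contact_force: [0.3, 0.6, -2.6]
grip_width: 9.7
finger_force: 30.0
```

Run:
```python
from h import *
p,R,o=pose(); print(p,o["contact_force"],o["moment"],o["grip_width"],o["joint_positions"])
t=bot.capture("top"); cv2.imwrite("pics/t6.png",t)
for l in ("enclosure","keeper","strike","pin_high_tip"):
    for d in bot.masks_of("top",l)[:1]:
        m=d["pixels"].astype(np.uint8); k=max(cv2.findContours(m,0,2)[0],key=cv2.contourArea)
        print(l,round(d["confidence"],2),np.round(d["bbox"]),cv2.approxPolyDP(k,2,True)[:,0].tolist())
# top crop tc.png estimates (scale 3.2, off 125,120)
f=lambda u,v,z: at_z("top",(125+u/3.2,120+v/3.2),z).round(1)
print("lid corners",f(549,57,145),f(707,64,145),f(706,165,145),f(543,160,145),"bolts",f(557,68,147),f(697,73,147),f(557,156,147))
print("hinge tip",f(541,226,136),f(550,210,136)); print("keeper",f(690,182,160))
s=lambda u,v,z: at_z("side",(150+u/3,150+v/3),z).round(1)
print("side: lid",s(520,137,145),s(620,225,145),s(430,190,145),"pin hi",s(407,193,136),"pin lo",s(402,262,51),"keeper",s(503,240,160))
```

```text
[482.18005258 157.85174218 173.96122966] [ 0.33161324  0.57285862 -2.58043882] [ 0.02880162  0.01292238 -0.00711574] 9.71520561617856 [ 1.65160233e-01  3.31676111e-01  1.60925822e+00  8.74509671e-05
  1.20161947e+00 -1.27324474e+00]
enclosure 0.94 [316. 166.  58.  58.] [[296, 137], [294, 144], [288, 148], [288, 185], [291, 191], [294, 192], [298, 186], [324, 187], [330, 190], [340, 187], [346, 174], [345, 139]]
keeper 0.57 [318. 164.  59.  56.] [[297, 137], [288, 151], [288, 183], [294, 192], [302, 185], [326, 187], [330, 190], [339, 187], [346, 173], [344, 140]]
strike 0.92 [318. 166.  58.  54.] [[296, 138], [294, 145], [288, 149], [288, 183], [292, 191], [297, 186], [330, 189], [338, 187], [345, 171], [345, 140]]
pin_high_tip 0.56 [316. 167.  56.  60.] [[297, 138], [294, 145], [288, 149], [288, 183], [292, 192], [295, 192], [298, 186], [321, 186], [330, 190], [339, 187], [345, 173], [345, 140]]
lid corners [ 655.4 -103.6  145. ] [ 644.6 -241.3  145. ] [ 553.6 -233.8  145. ] [562.4 -93.9 145. ] bolts [ 644.4 -109.9  147. ] [ 636.  -231.5  147. ] [ 565.1 -105.9  147. ]
hinge tip [506.3 -90.2 136. ] [520.1 -98.6 136. ]
keeper [ 535.4 -216.1  160. ]
side: lid [ 651.7 -106.3  145. ] [ 644.  -245.7  145. ] [ 538.4 -121.1  145. ] pin hi [ 526.1 -104.9  136. ] pin lo [ 527.8 -101.3   51. ] keeper [ 537.9 -218.4  160. ]
```

Call:
{"fn": "jog_arm", "kwargs": {"dp": [[-0.0045, -0.0215, 0], [-0.0045, -0.0215, 0], [-0.0045, -0.0215, 0], [-0.0045, -0.0215, 0], [-0.0045, -0.0215, 0], [-0.0045, -0.0215, 0], [-0.0045, -0.0215, 0], [-0.0045, -0.0195, 0], [0, 0, 0], [0, 0, 0]], "twist": [0, 0, 0, 0, 0, 0, 0, 0, -7.8, -7.8]}}

```text
time: 17.73
tool_pos: [495.7, -15.7, 174.3]
tcp_rot: [3.141, -0.0, -2.998]
contact_force: [-0.3, -0.2, -2.5]
grip_width: 9.5
finger_force: 30.0
```

Call:
{"fn": "jog_arm", "kwargs": {"dp": [[0, 0, 0], [0, 0, 0], [0, 0, 0]], "twist": [0, 0, 0]}}

```text
time: 18.1
tool_pos: [495.7, -15.3, 174.4]
tcp_rot: [3.142, 0.0, -3.003]
contact_force: [0.4, -0.2, -2.2]
grip_width: 9.7
finger_force: 30.0
```

Run:
```python
from h import *
p,R,o=pose(); print(p,o["tcp_rot"],o["contact_force"],o["grip_width"])
w=bot.capture("wrist"); cv2.imwrite("pics/w7.png",w); P,Rc,t=params("wrist"); np.savez("w7.npz",R=Rc,t=t)
print(proj("wrist",[520,-100,136]),proj("wrist",[520,-100,33]))
a=cv2.resize(w[170:250,80:180],(500,400),interpolation=cv2.INTER_CUBIC)
b=cv2.resize(w[60:260,60:310],(300,240))
v=np.zeros((640-40,800,3),np.uint8); v[:400,:500]=a; v[:240,500:800]=b; 
c=cv2.resize(w[130:250,225:305],(233,350),interpolation=cv2.INTER_CUBIC); v[250:600,520:753]=c
cv2.imwrite("pics/v7.png",v)
for l in ("enclosure","pin_high_tip","leaf","leaf_knuckle"):
  for d in bot.find_in("wrist",l)[:1]: print(l,np.round(d["bbox"]),round(d["confidence"],2))
```

```text
[495.70924148 -15.27337157 174.40927848] [ 3.14154071e+00  4.60876881e-05 -3.00300794e+00] [ 0.42722748 -0.22482106 -2.23747867] 9.702728165651664
[138.64379559 224.3969316 ] [173.798561   185.27723966]
enclosure [ 98. 264. 195. 179.] 0.97
pin_high_tip [ 98. 262. 192. 175.] 0.74
leaf [261. 219.  26. 238.] 0.88
leaf_knuckle [264. 217.  30. 232.] 0.85
```

View pics/v7.png

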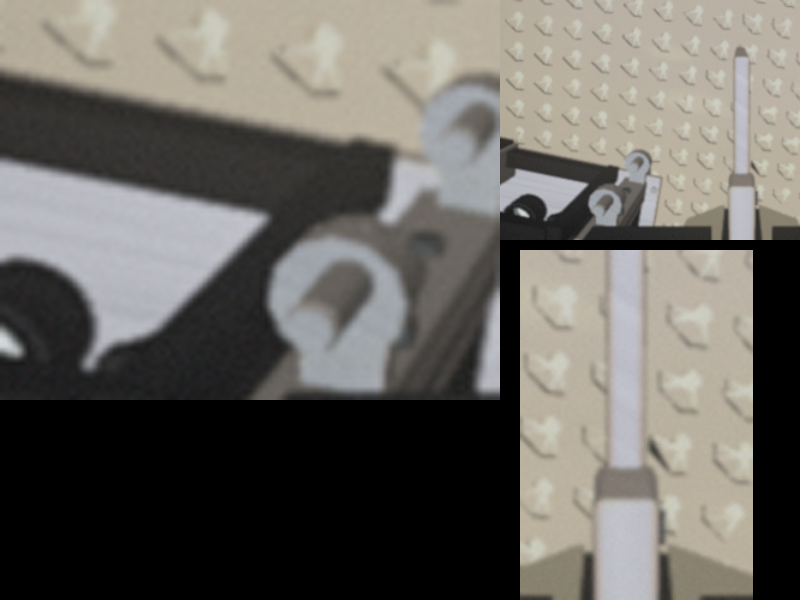

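The wrist view shows the upper collar as a disc spanning columns 268–408 of the left crop with its top at row 232. The pin's root is near (350,285) and its end near (316,327). The lower collar is at about (490,125). The leaf hangs true in the tool plane, at columns 597–655 of the lower inset.

Run:
```python
from h import *
from scipy.optimize import least_squares
im=cv2.imread("pics/w7.png"); f=lambda u,v:np.array((80+u/5-.4,170+v/5-.4))
rim=[(268,290),(298,245),(340,231),(390,255),(408,300)]
P=np.array([at_z("wrist",f(*r),118)[:2] for r in rim]); print(P.round(1).tolist())
s=least_squares(lambda q:np.hypot(*(P-q[:2]).T)-11,[520,-100]); print("collar centre r11",s.x,s.fun.round(2))
s3=least_squares(lambda q:np.hypot(*(P-q[:2]).T)-q[2],[520,-100,11]); print("free r",s3.x)
print("tip@136",at_z("wrist",f(316,327),136), "root@118",at_z("wrist",f(352,282),118))
print("low collar@33",at_z("wrist",(175.5,195),33),"low tip@51",at_z("wrist",f(465,137),51))
# leaf in hand
p,R,o=pose()
for n,uv,z in (("railstart top",(261.3,215),p[2]+48.6),("railstart bot",(261.5,204.7),p[2]+33.6)): print(n,(R.T@(at_z("wrist",uv,z)-p)).round(1))
g=cv2.cvtColor(im,cv2.COLOR_BGR2GRAY); print(g[205:245:3,128:172:2])
```

```text
[[531.6, -110.0], [523.5, -105.7], [520.3, -99.3], [523.1, -91.5], [530.2, -88.3]]
collar centre r11 [531.52115188 -98.92458447] [ 0.12 -0.51  0.27  0.22 -0.34]
free r [531.35554209 -98.92955038  10.86464388]
tip@136 [527.92066552 -96.76561085 136.        ] root@118 [528.44247366 -97.12074826 118.        ]
low collar@33 [530.04017108 -97.65472126  33.        ] low tip@51 [526.19775725 -96.36790852  51.        ]
railstart top [ 27.9   0.4 -48.6]
railstart bot [ 27.4   0.5 -33.6]
[[ 54  53  56  55  54  54  53  51  48  47  50  50  49  48  44 126 188 187
  188 188 172 168]
 [ 54  55  53  54  54  53  48  49  46  47  49  46  48  48  55 150 192 183
  132 129 161 165]
 [ 93  75  56  50  47  45  45  44  47  46  42  48  47  46 102 185 177 120
  104 105 127 131]
 [193 191 141  51  44  46  45  47  66  88  97  95 100  97 129 148 107 104
  108 105 104 104]
 [179  95  44  41  45  44  77 110 124 140 122 108 102 100  96  95  97  78
   64  65  83 102]
 [ 59  39  42  42  57 135 163 165 164 167 166 166 165 144  99  89  91  84
   84  84  83 104]
 [ 39  42  43  78 160 163 164 162 154 113 102 102 116 161 162 125  85  79
   75 101 103 103]
 [ 43  43  40 120 160 163 165 143 100  97  97  94  86 117 166 164 105  74
   79 103 100 103]
 [ 40  41  40 148 167 167 132 103  97  95  89  80  75 137 166 166 138  72
   98 101 100  86]
 [ 38  34  33 115 164 145 154 150 139 118  78  79 150 166 164 164 146  82
  100 101  85  67]
 [ 39  35  35  51 145 163 161 161 161 131  95 154 163 162 163 166 116  63
   97  86  68  71]
 [ 35  33  33  34  47 119 163 165 161 132 160 162 165 168 166 123  80  74
   85  69  71  58]
 [ 33  37  36  36  62  94 144 164 162 161 162 163 165 164 155  87  98  87
   67  70  56  63]
 [ 36  38  38  72 100  98 150 162 161 163 163 164 165 166 142  79  86  64
   66  59  61  54]]
```

The collar axis is near (531.4, -98.9) and the pin near (527.8, -96.8), an offset of 4 mm, which agrees with the task. I'll stage in front of the hinge at insertion height.

Call:
{"fn": "jog_arm", "kwargs": {"dp": [[0.0192, -0.0107, 0.003], [0.0192, -0.0107, 0.003], [0.0192, -0.0107, 0.003], [0.0192, -0.0107, 0.003], [0, -0.0107, 0.003], [0, -0.0107, 0.003], [0, -0.0107, 0.003], [0, -0.0107, 0.004], [0, 0, 0], [0, 0, 0]], "twist": [0, 0, 0, 0, 0, 0, 0, 0, 0, 0]}}

```text
time: 19.6
tool_pos: [431.6, -110.7, 149.3]
tcp_rot: [3.141, -0.0, -3.002]
contact_force: [0.0, 0.0, -2.6]
grip_width: 9.9
finger_force: 30.0
```

Run:
```python
from h import *
plan([481,-103.8,149.5]); p,R,o=pose(); print(o["tcp_rot"],o["grip_width"])
w=bot.capture("wrist"); cv2.imwrite("pics/w8.png",w); s=bot.capture("side"); cv2.imwrite("pics/s8.png",s)
def X(ly,lz): return p+R@np.array([-.3-ly,.45,-39.6-lz])   # leaf y,z -> world
for n,ly,lz,c in (("free top",-73,-6,"side"),("free bottom",-73,-141,"side"),("knuckle low mouth",47,-126,"side"),("kn up top",47,-17,"side"),("rail start top",-28,9,"side"),("rail end top",28,9,"side"),("free top",-73,-6,"wrist"),("free bot",-73,-141,"wrist")): print(n,c,proj(c,X(ly,lz)).round(1))
for c in ("side","wrist"):
  for d in bot.masks_of(c,"leaf")[:1]:
    m=d["pixels"].astype(np.uint8); k=max(cv2.findContours(m,0,2)[0],key=cv2.contourArea); print(c,cv2.approxPolyDP(k,1.5,True)[:,0].tolist())
cv2.imwrite("pics/v8.png",np.hstack([cv2.resize(s[150:270,230:340],(500,545),interpolation=cv2.INTER_CUBIC),cv2.resize(w[60:260,215:315],(272,545),interpolation=cv2.INTER_CUBIC)]))
```

```text
p [ 431.6 -110.7  149.3] shift [-49.9  -0.1  -0.2] twist None F [ 0.   0.  -2.6] t 19.6
[ 3.14115938e+00 -1.26552170e-04 -3.00186158e+00] 9.895881690704174
free top side [234.1 227.4]
free bottom side [235.2 267.2]
knuckle low mouth side [269.7 241.5]
kn up top side [270.8 209.8]
rail start top side [248.3 214.6]
rail end top side [265.4 204.9]
free top wrist [261.2 106.7]
free bot wrist [261.3  98.3]
side [[268, 214], [257, 218], [253, 210], [248, 213], [246, 220], [235, 227], [236, 266], [244, 264], [262, 251], [267, 243], [273, 241], [273, 234], [266, 231]]
wrist [[257, 100], [254, 108], [255, 201], [249, 209], [250, 277], [268, 278], [271, 276], [271, 233], [274, 228], [270, 206], [266, 202], [268, 111], [264, 102]]
```

Call:
{"fn": "jog_arm", "kwargs": {"dp": [[-0.01, 0, 0], [-0.01, 0, 0], [-0.008, 0, 0], [-0.007, 0, 0], [-0.005, 0, 0], [-0.005, 0, 0], [-0.003, 0, 0], [-0.002, 0, 0], [0, 0, 0], [0, 0, 0]], "twist": [0, 0, 0, 0, 0, 0, 0, 0, 0, 0]}}

```text
time: 21.05
tool_pos: [481.0, -103.9, 149.4]
tcp_rot: [3.141, -0.0, -3.002]
contact_force: [0.2, 0.4, -1.8]
grip_width: 9.7
finger_force: 30.0
```

Run:
```python
from h import *
plan([481,-103.8,149.5]); p,R,o=pose(); print(o["moment"],o["grip_width"],bot.get_obs()["contact_force"])
```

```text
p [ 481.  -103.9  149.4] shift [-0.   0.  -0.1] twist None F [ 0.2  0.4 -1.8] t 21.05
[ 0.00964305 -0.00391866 -0.04450354] 9.658359912057097 [ 0.20543303  0.4191942  -1.76791771]
```

Call:
{"fn": "jog_arm", "kwargs": {"dp": [[0, 0, 0.004], [0, 0, 0.004], [0, 0, 0.001], [0, 0, 0.001], [0, 0, 0.001], [0, 0, 0.001], [0, 0, 0.001], [0, 0, 0]], "twist": [0, 0, 0, 0, 0, 0, 0, 0]}}

```text
time: 22.05
tool_pos: [481.1, -103.8, 136.3]
tcp_rot: [3.141, -0.0, -3.002]
contact_force: [0.2, 0.1, -3.3]
grip_width: 9.8
finger_force: 30.0
```

Call:
{"fn": "jog_arm", "kwargs": {"dp": [[0, 0, 0.001], [0, 0, 0.001], [0, 0, 0.001], [0, 0, 0]], "twist": [0, 0, 0, 0]}}

```text
time: 22.55
tool_pos: [481.1, -103.8, 133.3]
tcp_rot: [3.141, -0.0, -3.002]
contact_force: [0.1, -0.2, -2.3]
grip_width: 9.7
finger_force: 30.0
```

Run:
```python
from h import *
for i in range(3):
    p,R,o=pose(); print(p.round(1),np.round(o["contact_force"],2),np.round(o["moment"],3))
```

```text
[ 481.1 -103.8  133.3] [ 0.05 -0.17 -2.27] [ 0.029 -0.022  0.057]
[ 481.1 -103.8  133.3] [ 0.05 -0.17 -2.27] [ 0.029 -0.022  0.057]
[ 481.1 -103.8  133.3] [ 0.05 -0.17 -2.27] [ 0.029 -0.022  0.057]
```

Call:
{"fn": "jog_arm", "kwargs": {"dp": [[0, 0, 0.001], [0, 0, 0.001], [0, 0, 0.001], [0, 0, 0]], "twist": [0, 0, 0, 0]}}

```text
time: 23.05
tool_pos: [481.1, -103.8, 130.3]
tcp_rot: [3.141, -0.0, -3.002]
contact_force: [-0.0, -0.3, -1.7]
grip_width: 9.9
finger_force: 30.0
```

Call:
{"fn": "jog_arm", "kwargs": {"dp": [[0, 0, 0.0015], [0, 0, 0.0015], [0, 0, 0.0015], [0, 0, 0.0015], [0, 0, 0]], "twist": [0, 0, 0, 0, 0]}}

```text
time: 23.68
tool_pos: [481.0, -103.8, 124.3]
tcp_rot: [3.141, -0.0, -3.002]
contact_force: [0.5, -0.3, -2.0]
grip_width: 9.9
finger_force: 30.0
```

Call:
{"fn": "jog_arm", "kwargs": {"dp": [[0, 0, 0.001], [0, 0, 0.001], [0, 0, 0.001], [0, 0, 0]], "twist": [0, 0, 0, 0]}}

```text
time: 24.18
tool_pos: [481.1, -103.8, 121.3]
tcp_rot: [3.141, -0.0, -3.002]
contact_force: [1.2, -0.5, -2.8]
grip_width: 9.5
finger_force: 30.0
```

Call:
{"fn": "jog_arm", "kwargs": {"dp": [[0, 0, 0.001], [0, 0, 0.001], [0, 0, 0.0005], [0, 0, 0]], "twist": [0, 0, 0, 0]}}

```text
time: 24.68
tool_pos: [481.3, -103.9, 119.2]
tcp_rot: [-3.141, 0.001, -3.002]
contact_force: [-0.6, -0.8, 0.9]
grip_width: 9.7
finger_force: 30.0
```

Call:
{"fn": "jog_arm", "kwargs": {"dp": [[0, 0, 0.0005], [0, 0, 0.0005], [0, 0, 0]], "twist": [0, 0, 0]}}

```text
time: 25.05
tool_pos: [481.7, -104.1, 118.8]
tcp_rot: [-3.141, 0.002, -3.002]
contact_force: [-2.5, -0.2, 5.6]
grip_width: 9.9
finger_force: 30.0
```

Seated: contact came exactly at the expected height (TCP 119.3), 18 mm below the pin-end level. Now I release and lift clear.

Call:
{"fn": "jog_arm", "kwargs": {"dp": [[0, 0, -0.0005], [0, 0, 0], [0, 0, 0], [0, 0, 0], [0, 0, 0], [0, 0, 0]], "twist": [0, 0, 0, 0, 0, 0], "jaw": 0.04}}

```text
time: 25.8
tool_pos: [481.1, -103.8, 118.4]
tcp_rot: [3.141, 0.0, -3.002]
contact_force: [-0.1, 0.6, 0.4]
grip_width: 40.1
finger_force: 0.0
```

Call:
{"fn": "jog_arm", "kwargs": {"dp": [[0, 0, -0.01], [0, 0, -0.02], [0, 0, -0.02], [0, 0, -0.02], [0, 0, 0], [0, 0, 0]], "twist": [0, 0, 0, 0, 0, 0]}}

```text
time: 26.55
tool_pos: [480.8, -103.7, 188.0]
tcp_rot: [3.141, -0.0, -3.002]
contact_force: [-0.4, 0.8, -0.4]
grip_width: 40.0
finger_force: 0.0
```

Run:
```python
from h import *
p,R,o=pose(); print(p.round(1),o["contact_force"],o["joint_positions"][5],o["time"])
w=bot.capture("wrist"); s=bot.capture("side"); cv2.imwrite("pics/s9.png",s); cv2.imwrite("pics/w9.png",w)
ax=np.array([527.8,-96.8]); ph=np.radians(8); u=np.array([np.cos(ph),np.sin(ph)])
def X(ly,z): return np.r_[ax+(ly-47)*u,z]
for n,ly,z in (("free top",-73,153),("free bot",-73,18),("rail start",-28,168),("rail end",28,168)): print(n,proj("side",X(ly,z)).round(1),proj("wrist",X(ly,z)).round(1))
for c in ("side","wrist"):
  for d in bot.masks_of(c,"leaf")[:1]:
    m=d["pixels"].astype(np.uint8); k=max(cv2.findContours(m,0,2)[0],key=cv2.contourArea); print(c,d["confidence"],cv2.approxPolyDP(k,1.5,True)[:,0].tolist())
T=R.T
for f in (8,20,35,50,65,75,80,83,85.5,87):
    a=np.radians(f); u=np.array([np.cos(a),np.sin(a)]); n=np.array([-u[1],u[0]])
    for d in (16,):
        q=ax-75*u+n*d; print(f,q.round(1),(T@np.r_[q-p[:2],0]).round(1))
```

```text
[ 480.8 -103.7  188. ] [-0.35244489  0.78181072 -0.4119647 ] -2.079186403199016 26.55
free top [249.9 227.7] [261. 102.]
free bot [250. 266.] [261.   97.2]
rail start [263.4 215.3] [261.  177.1]
rail end [279.6 206. ] [261.  257.8]
side 0.56 [[284, 210], [275, 208], [264, 216], [261, 223], [250, 230], [252, 265], [277, 249], [280, 242], [285, 241], [286, 235], [281, 235], [278, 230], [279, 220], [286, 218]]
wrist 0.77 [[264, 99], [259, 99], [256, 102], [255, 164], [252, 170], [253, 213], [251, 225], [253, 242], [250, 247], [249, 264], [255, 271], [265, 270], [270, 263], [268, 244], [270, 239], [268, 232], [270, 216], [267, 210], [270, 180], [265, 166], [264, 155], [266, 102]]
8 [451.3 -91.4] [27.5 16.3  0. ]
20 [ 451.9 -107.4] [29.2  0.4  0. ]
35 [ 457.2 -126.7] [ 26.6 -19.5   0. ]
50 [ 467.3 -144. ] [ 18.9 -38.   -0. ]
65 [ 481.6 -158. ] [  6.8 -53.9  -0. ]
75 [ 492.9 -165.1] [ -3.5 -62.5  -0. ]
80 [ 499.  -167.9] [ -9.1 -66.1  -0. ]
83 [ 502.8 -169.3] [-12.6 -68.   -0. ]
85.5 [ 506.  -170.3] [-15.6 -69.5  -0. ]
87 [ 507.9 -170.9] [-17.5 -70.3  -0. ]
```

The leaf hangs where predicted. Next I shut the fingers and go down beside the outer face.

Call:
{"fn": "jog_arm", "kwargs": {"dp": [[0.014, 0.02, 0], [0.0135, 0.02, 0], [0, 0, 0], [0, 0, 0], [0, 0, 0.02], [0, 0, 0.02], [0, 0, 0.02], [0, 0, 0.014], [0, 0, 0], [0, 0, 0]], "twist": [0, 0, 0, 0, 0, 0, 0, 0, 0, 0], "jaw": 0.0}}

```text
time: 28.0
tool_pos: [449.0, -68.5, 114.8]
tcp_rot: [-3.141, 0.001, -3.002]
contact_force: [-0.0, -0.2, 0.9]
grip_width: 0.5
finger_force: 0.0
```

Call:
{"fn": "jog_arm", "kwargs": {"dp": [[0, -0.006, 0], [0, -0.006, 0], [0, -0.006, 0], [0.001, -0.006, 0], [0.0007, -0.006, 0], [0, -0.005, 0], [0, -0.005, 0], [0, 0, 0]], "twist": [0, 0, 0, 0, 0, 0, 0, 0]}}

```text
time: 29.0
tool_pos: [452.3, -108.2, 114.4]
tcp_rot: [3.142, 0.0, -3.002]
contact_force: [0.1, 0.1, -1.2]
grip_width: 0.2
finger_force: 0.0
```

Run:
```python
from h import *
p,R,o=pose(); print(p.round(1),o["contact_force"],o["grip_width"])
w=bot.capture("wrist"); cv2.imwrite("pics/w10.png",w); s=bot.capture("side"); cv2.imwrite("pics/s10.png",s)
for c in ("side","wrist"):
  for d in bot.masks_of(c,"leaf")[:1]:
    m=d["pixels"].astype(np.uint8); k=max(cv2.findContours(m,0,2)[0],key=cv2.contourArea); print(c,d["confidence"],cv2.approxPolyDP(k,1.5,True)[:,0].tolist())
```

```text
[ 452.3 -108.2  114.4] [ 0.07191003  0.08859104 -1.20056557] 0.2468315694581323
side 0.75 [[274, 219], [264, 236], [264, 271], [281, 249], [281, 244], [285, 241], [285, 235], [281, 233], [281, 226], [277, 227], [274, 224]]
wrist 0.8 [[217, 147], [196, 161], [168, 186], [170, 195], [179, 209], [195, 246], [211, 247], [223, 245], [228, 239], [250, 231], [225, 162]]
```

Call:
{"fn": "jog_arm", "kwargs": {"dp": [[-0.0005, -0.0063, 0], [-0.0008, -0.0063, 0], [-0.001, -0.0063, 0], [-0.002, -0.0062, 0], [-0.0025, -0.0062, 0], [-0.0032, -0.0062, 0], [-0.0038, -0.0053, 0], [-0.004, -0.0053, 0], [-0.0043, -0.0053, 0], [0, 0, 0]], "twist": [0, 0, 0, 0, 0, 0, 0, 0, 0, 0]}}

```text
time: 30.45
tool_pos: [481.9, -158.0, 114.3]
tcp_rot: [3.142, 0.0, -3.002]
contact_force: [-0.5, 0.6, -0.5]
grip_width: 0.6
finger_force: 0.0
```

Run:
```python
from h import *
p,R,o=pose(); print(p.round(1),o["contact_force"],o["grip_width"])
w=bot.capture("wrist"); cv2.imwrite("pics/w11.png",w); s=bot.capture("side"); cv2.imwrite("pics/s11.png",s)
ax=np.array([527.8,-96.8])
for f in (60,65,70,75,80,85.5):
    a=np.radians(f); u=np.array([np.cos(a),np.sin(a)]); print(f,proj("side",np.r_[ax-120*u,153]).round(1),proj("side",np.r_[ax-120*u,18]).round(1),proj("wrist",np.r_[ax-120*u,153]).round(1))
for c in ("side","wrist"):
  for d in bot.masks_of(c,"leaf")[:1]:
    m=d["pixels"].astype(np.uint8); k=max(cv2.findContours(m,0,2)[0],key=cv2.contourArea); print(c,d["confidence"],cv2.approxPolyDP(k,1.5,True)[:,0].tolist())
v=np.hstack([cv2.resize(w[80:270,100:350],(420,319),interpolation=cv2.INTER_CUBIC),cv2.resize(s[170:300,250:370],(295,319),interpolation=cv2.INTER_CUBIC)]); cv2.imwrite("pics/v11.png",v)
```

```text
[ 481.9 -158.   114.3] [-0.52431782  0.56190764 -0.51995109] 0.589541038951456
60 [290.2 238.8] [287.6 277.3] [173.6 224.1]
65 [294.5 238.5] [291.6 277. ] [162.3 240.7]
70 [298.7 237.9] [295.5 276.4] [153.  257.6]
75 [302.8 237.1] [299.3 275.6] [145.8 274.8]
80 [306.7 236.1] [303.  274.5] [140.6 291.9]
85.5 [310.7 234.7] [306.8 273.1] [137.1 310.7]
side 0.62 [[294, 224], [281, 237], [293, 274], [295, 272], [298, 238]]
wrist 0.83 [[155, 244], [155, 247], [223, 247], [227, 240], [249, 231], [255, 230], [257, 233], [264, 233], [266, 230], [295, 240], [300, 247], [331, 247], [329, 244], [319, 243], [309, 238], [304, 231], [229, 190], [209, 177], [206, 178]]
```

View pics/v11.png

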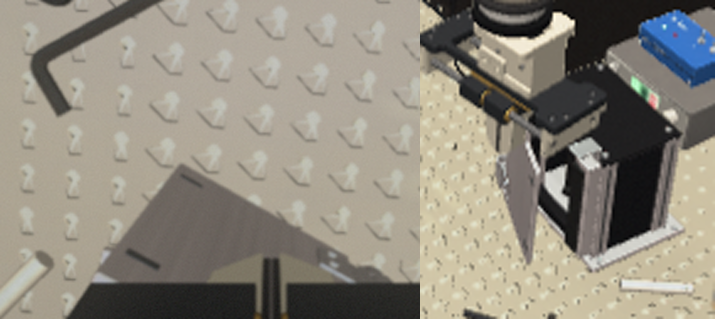

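The side view shows the leaf swung about two thirds shut, with its free edge near crop (527,262) and the fingers pushing its outer face. The gripper passes clear above the lid and keeper.

Call:
{"fn": "jog_arm", "kwargs": {"dp": [[-0.0035, -0.003, 0], [-0.0035, -0.003, 0], [-0.0035, -0.0025, 0], [-0.003, -0.002, 0], [-0.003, -0.002, 0], [-0.002, -0.001, 0], [-0.002, -0.001, 0], [0, 0, 0]], "twist": [0, 0, 0, 0, 0, 0, 0, 0]}}

```text
time: 31.65
tool_pos: [504.0, -169.3, 114.4]
tcp_rot: [-3.142, 0.0, -3.002]
contact_force: [-0.2, 0.6, 0.7]
grip_width: 0.7
finger_force: 0.0
```

Call:
{"fn": "jog_arm", "kwargs": {"dp": [[-0.0015, -0.0005, 0], [-0.0015, -0.0005, 0], [0, 0, 0]], "twist": [0, 0, 0]}}

```text
time: 32.02
tool_pos: [507.1, -169.8, 114.4]
tcp_rot: [3.142, 0.0, -3.002]
contact_force: [-0.4, 0.2, 0.4]
grip_width: 0.5
finger_force: 0.0
```

Call:
{"fn": "jog_arm", "kwargs": {"dp": [[-0.001, 0, 0], [-0.001, 0, 0], [0, 0, 0]], "twist": [0, 0, 0]}}

```text
time: 32.4
tool_pos: [509.0, -169.5, 114.4]
tcp_rot: [3.141, 0.0, -3.002]
contact_force: [0.1, 0.7, 0.2]
grip_width: 0.6
finger_force: 0.0
```

Call:
{"fn": "jog_arm", "kwargs": {"dp": [[-0.001, 0, 0], [-0.001, 0, 0], [0, 0, 0]], "twist": [0, 0, 0]}}

```text
time: 32.78
tool_pos: [510.5, -169.3, 114.4]
tcp_rot: [3.141, -0.001, -3.002]
contact_force: [-2.9, -0.1, 0.9]
grip_width: 0.4
finger_force: 1.4
```

Call:
{"fn": "jog_arm", "kwargs": {"dp": [[-0.001, 0, 0], [0, 0, 0], [0, 0, 0]], "twist": [0, 0, 0]}}

```text
time: 33.15
tool_pos: [510.8, -169.2, 114.3]
tcp_rot: [3.141, -0.002, -3.002]
contact_force: [-6.7, -1.8, 3.7]
grip_width: 0.6
finger_force: 3.1
```

Run:
```python
from h import *
p,R,o=pose(); print(p.round(1),o["contact_force"],o["time"])
```

```text
[ 510.8 -169.2  114.3] [-6.72116347 -1.79440246  3.74091308] 33.15
```

Stopped firmly on the strike at about 7 N. I back away and check.

Call:
{"fn": "jog_arm", "kwargs": {"dp": [[0.002, 0, 0], [0.005, 0, 0], [0.01, 0, 0], [0.02, 0, 0], [0.02, 0, 0], [0.03, 0, -0.02], [0.03, 0, -0.03], [0, 0, -0.04], [0, 0, 0], [0, 0, 0]], "twist": [0, 0, 0, 0, 0, 0, 0, 0, 0, 0]}}

```text
time: 34.4
tool_pos: [395.6, -185.2, 203.9]
tcp_rot: [3.141, -0.0, -3.002]
contact_force: [0.5, 0.1, -0.3]
grip_width: 0.6
finger_force: 0.0
```

Run:
```python
from h import *
p,R,o=pose(); print(p.round(1),o["contact_force"])
w=bot.capture("wrist"); s=bot.capture("side"); t=bot.capture("top")
v=np.hstack([cv2.resize(s[180:300,270:370],(430,516),interpolation=cv2.INTER_CUBIC),cv2.resize(t[125:205,280:352],(360,400),interpolation=cv2.INTER_CUBIC)[:400].copy() if 0 else cv2.resize(t[125:211,282:342],(360,516),interpolation=cv2.INTER_CUBIC)]); cv2.imwrite("pics/v12.png",v)
ax=np.array([527.8,-96.8])
for f in (75,80,85.5):
    a=np.radians(f); u=np.array([np.cos(a),np.sin(a)]); print(f,proj("side",np.r_[ax-120*u,153]).round(1),proj("side",np.r_[ax-120*u,18]).round(1),proj("top",np.r_[ax-120*u,153]).round(1))
for c in ("side","top"):
  for d in bot.masks_of(c,"leaf")[:1]:
    m=d["pixels"].astype(np.uint8); k=max(cv2.findContours(m,0,2)[0],key=cv2.contourArea); print(c,d["confidence"],cv2.approxPolyDP(k,1.5,True)[:,0].tolist())
```

```text
[ 395.6 -185.2  203.9] [ 0.52786093  0.1345309  -0.29781401]
75 [302.8 237.1] [299.3 275.6] [339.9 191.4]
80 [306.7 236.1] [303.  274.5] [340.5 187.7]
85.5 [310.7 234.7] [306.8 273.1] [340.7 183.5]
side 0.62 [[298, 214], [288, 220], [288, 231], [281, 234], [280, 241], [299, 264], [308, 271], [314, 235], [306, 226], [304, 218]]
top 0.61 [[292, 191], [323, 193], [328, 190], [331, 181], [324, 178], [307, 178], [302, 181], [294, 179]]
```

View pics/v12.png

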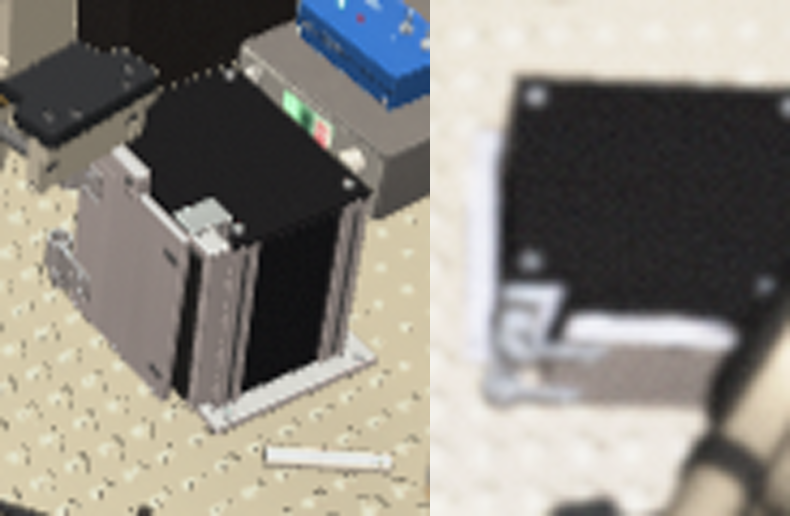

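The door is down and parallel to the front, with its free corner at side crop (190,238) under the keeper. The measured heading of 89–90° matches leaf contact with the strike, given the pin offset. Handing in.

```bash
python3 -c "
from plant import bot
print(bot.close_job())"
```

```text
the job is handed in; nothing more can be done
None
```

The leaf hangs with both knuckles fully down on the pins and is swung shut against the rubber strike. The job is handed in at about 34.5 of the 72 s, with contact readings under 8 N and the tin, optic box and vial never approached. Two early grasps closed on nothing before the third held.

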